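# Put a delivery of spares away in the sample-marked stock bins

## Task

Put the four loose spares away in the stock bins, each in the bin whose ledge carries a sample of the same kind: the two ball bearings flat on the floor of their bin, one in each bay, the corner bracket on its foot in its bin, and the oil filter, which stands in one cell of the partitioned carton, upright in its bin. Leave the spray can standing in its cell of the carton, and let go of everything.

Things in the scene. Friction and masses are not known exactly. Their poses are not given: they have to be found in the camera images.
- bearing_a: Loose ball bearing lying flat on the bench: steel rings with a black seal between, 42 mm outside diameter, 15 mm high, 0.09 kg; the bore is closed to fingers. Origin: centre of its underside, z up. The same as bearing_b; either may go in either bay.
- bearing_b: The second, identical loose ball bearing (42 mm diameter, 15 mm high). Origin: centre of its underside, z up.
- bracket: Loose aluminium L-shaped corner bracket (sizes in mm), 0.07 kg, standing on its foot on the bench: foot 44 (x) by 40 (y) by 6, upright leg 6 thick at its -x edge, 44 high; a stepped gusset along each y side, flush with the 40 width, 33 high at x -16..-4, falling to the foot at x 14. Grip across y near x -10. Origin: centre of the foot's underside, z up.
- filter: Loose spin-on oil filter (sizes in mm), 0.18 kg: a grey upright can 44 in diameter with ribs near its top (45 over the ribs) and a dark steel hexagon (22 wide) on top, 88 high in all; the can's full diameter goes up to 73. It stands in one cell of the carton. Origin: centre of its underside, z up.
- spray_can: Spray can (sizes in mm) standing in the carton's other cell, to be left there: bare aluminium can with a paper band, 45 in diameter, sloping shoulder and a small white cap (24 wide), 92 high. Origin: centre of its underside, z up.
- bin_bearings: Fixed blue open bin (sizes in mm), 45 high, walls and floor 3 thick, inside 100 (x) by 140 (y), a 3 thick wall at y = 0 making two bays of 68 (y), centred at y +36 and -36. Origin: centre of the compartment, at its underside on the bench. A low ledge adjoins it at +x (x 53..103) and carries, fastened for good, a ball bearing as the sample (up to 50 high). Yaw within 0.25 rad of the world.
- bin_brackets: Fixed blue open bin (sizes in mm), 45 high, walls and floor 3 thick, inside 100 (x) by 140 (y), undivided. Origin: centre of the compartment, at its underside on the bench. A low ledge adjoins it at +x (x 53..103) and carries, fastened for good, a corner bracket as the sample (up to 50 high). Yaw within 0.25 rad of the world.
- bin_filters: Fixed blue open bin (sizes in mm), 45 high, walls and floor 3 thick, inside 100 (x) by 140 (y), undivided. Origin: centre of the compartment, at its underside on the bench. A low ledge adjoins it at +x (x 53..103) and carries, fastened for good, an oil filter lying on its side as the sample (up to 50 high). Yaw within 0.25 rad of the world.
- carton: Fixed open cardboard carton (sizes in mm), outside 205 (x) by 120 (y) by 90 high, walls, floor and divider 4 thick; one full-height divider across it at x = 0 makes two cells of 96 (x) by 112 (y), centred at x +50 and x -50. One holds the filter, the other the spray can. Origin: centre of its underside, on the bench. Yaw within 0.2 rad of the world axes.
There are look-alikes about, which are no part of the job. Leave any green look-alike of the filter alone.

How it is judged:
At the end, for the whole second after the job is handed in: Each bearing flat in its own bay, bracket on its foot, filter upright, each on its own bin's floor: origin within 40 mm (x) and 60 mm (y) of the compartment centre, at most 7 mm above the floor, level within 0.12 rad, at rest. Spray can upright in its cell, moved under 45 mm ((((x of bearing_a in the frame of bin_bearings between -0.035 and 0.035 m and y of bearing_a in the frame of bin_bearings between 0.018 and 0.055 m and z of bearing_a in the frame of bin_bearings below 0.01 m and angle between bearing_a's own z axis and vertical below 0.12 rad) and (x of bearing_b in the frame of bin_bearings between -0.035 and 0.035 m and y of bearing_b in the frame of bin_bearings between -0.055 and -0.018 m and z of bearing_b in the frame of bin_bearings below 0.01 m and angle between bearing_b's own z axis and vertical below 0.12 rad)) or ((x of bearing_a in the frame of bin_bearings between -0.035 and 0.035 m and y of bearing_a in the frame of bin_bearings between -0.055 and -0.018 m and z of bearing_a in the frame of bin_bearings below 0.01 m and angle between bearing_a's own z axis and vertical below 0.12 rad) and (x of bearing_b in the frame of bin_bearings between -0.035 and 0.035 m and y of bearing_b in the frame of bin_bearings between 0.018 and 0.055 m and z of bearing_b in the frame of bin_bearings below 0.01 m and angle between bearing_b's own z axis and vertical below 0.12 rad))) and x of bracket in the frame of bin_brackets between -0.04 and 0.04 m and y of bracket in the frame of bin_brackets between -0.06 and 0.06 m and z of bracket in the frame of bin_brackets below 0.01 m and angle between each of bracket, filter, spray_can's own z axis and vertical below 0.12 rad and x of filter in the frame of bin_filters between -0.04 and 0.04 m and y of filter in the frame of bin_filters between -0.06 and 0.06 m and z of filter in the frame of bin_filters below 0.01 m and linear speed of each of bearing_a, bearing_b, bracket, filter below 0.02 m/s and angular speed of each of bearing_a, bearing_b, bracket, filter below 0.2 rad/s and distance of spray_can from where it was at the start of the episode below 0.045 m); the robot touches nothing.
It fails at once if the spray can is tipped or taken out of its cell (distance of spray_can from where it was at the start of the episode above 0.06 m or angle between spray_can's own z axis and vertical above 0.35 rad).
It also fails if it takes over 112 s, if anything falls off the work surface, if the arm or the gripper's body presses on something with over 40 N, if the wrist force passes 120 N, or if a joint passes its speed limit or range.

## Robot

A 7-joint arm with a two-finger parallel gripper is mounted at the origin on the work surface. World frame = base frame: x ahead of the robot, y to its left, z up, the work surface at z = 0. Lengths are in m, angles in rad, forces in N, time in s.
With the tool pointing down it reaches from about 0.425 to 0.925 m from the base axis. Payload 6.8 kg.
Tool frame: the origin (TCP) lies between the finger pads; the fingertips stand r.tcp_to_tips ahead of it and the grasp point (between the pads) lies 3 mm ahead of it (r.tcp_to_tips is the distance from the TCP to the fingertips, in m); z points along the fingers, y is the line along which they close (so a half turn about z gives the same grasp; the last joint's range is limited). The gripper opens to 85 mm and grips with 20 to 120 N. Pads are 22 mm wide; open, the fingers measure 114 mm over their backs; the gripper's body (76 mm by 85 mm) begins 54 mm behind the grasp point. The pads swing forward as they close: fully open they stand 13 mm farther back than shut.
Start: joints at [-1.233, 0.477, 0.022, 1.555, -0.011, 1.109, -0.083], TCP at [0.291, 0.609, 0.253] pointing down, gripper open.
Joint ranges: [-2.96, 2.96], [-0.34, 2.1], [-1.41, 1.46], [0.24, 2.44], [-1.37, 4.51], [0.17, 1.92], [-2.96, 2.96]. Speed limits (rad/s): [2.39, 2.39, 3.14, 3.14, 3.14, 3.14, 3.14].

## Interface

Orientations are given as a rotation vector (axis times angle).
In Python, from bench import r gives the robot as it stands. The module is installed in compiled form; this text tells all that it offers.
- The arm moves only by the tool step_arm, never from a script. Its argument "moves" is a list of rows, each an object of numbers: "rx", "ry", "rz": the turn, a rotation vector about the tool's x, y, z in degrees; "dx", "dy", "dz": the shift along the tool's x, y, z in mm; "gripper": the opening, from -1 (shut) to 1 (fully open). In form: [{"rx": .., "ry": .., "rz": .., "dx": .., "dy": .., "dz": .., "gripper": ..}, ...]. A call has 1 to 20 rows; each row shifts and turns the commanded pose from where the row before left it, along the tool's axes as they then stand; what a row does not reach is not made up. A row lasts 1/8 s, in which the tool goes at most 62.5 mm and 10.7 degrees, less where a joint would pass 70% of its speed; a pose out of reach is approached as far as the arm can. A call is refused whole if a number of a shift passes 62.5 or a number of a turn 10.7, either way. A call with a gripper value outside its range is refused whole. The fingers move at their own pace and stop on an object; "grip_force" is the grip in N (left out, the last holds). Time passes only in rows, so rows that do not move let the fingers close. It gives the time, the measured TCP pose, the force, the opening and the grip force at its end, in the units of the state.
- r.get_obs(): the state, without advancing time (a new reading comes with each control period).
- r.grab_frame(name): name is "scene" or "top" or "wrist"; returns the picture (420x560x3 uint8, blue, green, red); there is no depth.
- r.camera_info(name): a dict with "mtx" (3x3 intrinsics, pixels), "rvec" (rotation vector, rad) and "tvec" (3), from world to camera coordinates, as OpenCV has them. Camera axes: x right, y down, z forward; pixel columns grow to the right and rows downward; lengths in m; the calibration is good to about 2 mm. A picture is of the moment at which its call begins: read the wrist's pose just before it. camera_info takes no time and is no camera call; for the wrist camera it gives the pose at the moment of the call.
- r.hand_in(): hands the job in; it is judged then, once.
The state is a dict: "clock": time; "joints": joint angles; "qvel": joint speeds; "tau": joint torques, N m; "tcp_pos": TCP position; "orientation": TCP orientation; "contact_force": force on the tool from outside, world axes, zero at the start; "moment": the same for the moment, N m; "grip_width": finger opening in m; "gripper_force": force on a finger pad.
Only numpy, scipy, OpenCV 4.12 (cv2) and the standard library are available. Lean on these libraries where they do the work, as an engineer would, in place of code of your own. Each camera call takes 0.05 s, during which the arm holds its last target. There are 200 camera calls.

## Working session

There is one attempt and no reset: what is moved stays moved. The work goes in short steps, Python scripts to look and compute and a tool call to move; the robot and the scene stay as the last step left them, time stands still between calls to the robot, and variables do not carry over. Pictures are saved under pics/ and viewed, at most 14 in all, crops included, and the job is handed in when it is done.

Besides the shell and the picture viewer there is one more tool, called after "Request:" as name([rows], argument=value, ...), one row to a line, values as JSON. step_arm: Moves the arm, as the interface text tells. Its arguments: {"type":"object","properties":{"moves":{"type":"array","items":{"type":"object","properties":{"rx":{"type":"number"},"ry":{"type":"number"},"rz":{"type":"number"},"dx":{"type":"number"},"dy":{"type":"number"},"dz":{"type":"number"},"gripper":{"type":"number"}}}},"grip_force":{"type":"number"}},"required":["moves"]}

```bash
mkdir -p pics; cat > h.py <<'E'
import numpy as np,cv2
from bench import r
def cam(n):
    c=r.camera_info(n);return np.array(c["mtx"],float),cv2.Rodrigues(np.array(c["rvec"],float))[0],np.array(c["tvec"],float).ravel()
def ray(n,u,v,z,c=None):
    K,R,t=c or cam(n);o=-R.T@t;d=R.T@np.linalg.solve(K,[u,v,1.]);return o+d*(z-o[2])/d[2]
def proj(n,p,c=None):
    K,R,t=c or cam(n);q=K@(R@np.asarray(p,float)+t);return q[:2]/q[2]
def snap(n,f):
    c=cam(n);i=np.array(r.grab_frame(n));cv2.imwrite("pics/"+f,i);return i,c
E
python3 - <<'E'
from h import *
for n in("scene","top"):
    i,c=snap(n,n+"0.png");print(n,-c[1].T@c[2],c[0][0,0]); 
o=r.get_obs();print(o["clock"],o["tcp_pos"],o["orientation"],o["grip_width"],r.tcp_to_tips)
E
```

```text
scene [1.3512362  0.04554752 0.79924987] 516.341613194321
top [0.4146875  0.0132946  1.01557532] 450.1632851237593
0.1 [0.2908123  0.60857534 0.25243561] [-6.94306236e-01 -3.06364870e+00  2.56629662e-03] 0.08566416075898753 0.022
```

View pics/top0.png

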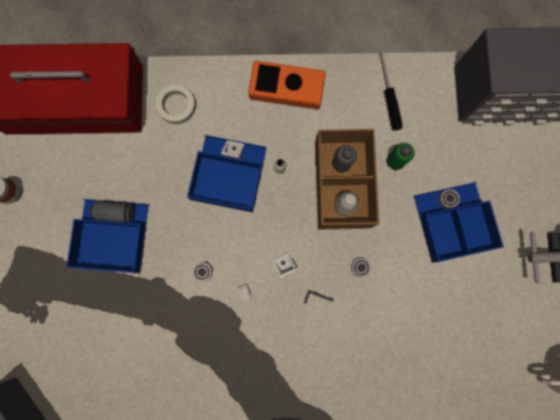

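View pics/scene0.png

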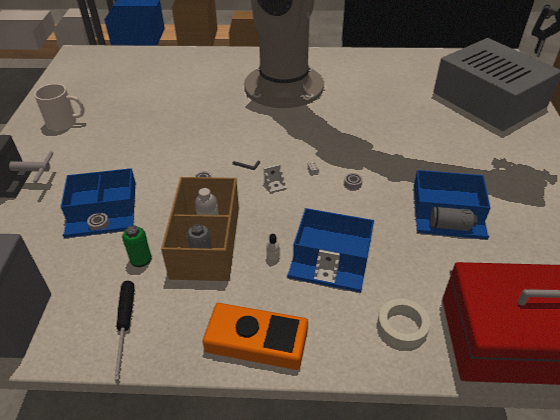

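The top view (up is +x, left is +y) shows these candidates:
- **Bearings:** (204,271) and (361,267) are loose; the fastened sample is at (450,198).
- **Bracket:** (286,265) is loose and the sample is at (232,149). The scrap at (244,291) and the hex key at (318,297) are distractors.
- **Filter:** (345,157) is the grey one in the far carton cell. The green look-alike is (401,156), the sample is (113,211), and the small bottle is (280,165).
- **Spray can:** (346,202), with the white cap, in the near cell.

I'll check these choices in close crops.

```bash
python3 - <<'E'
from h import *
i=cv2.imread("pics/top0.png")
for k,x in(("A",60),("B",260)):
    cv2.imwrite(f"pics/crop{k}.png",cv2.resize(i[125:310,x:x+250],None,fx=3.2,fy=3.2,interpolation=cv2.INTER_CUBIC))
h=cv2.cvtColor(i,cv2.COLOR_BGR2HSV)
m=cv2.inRange(h,(105,120,40),(125,255,255));m[:120]=0
for c in cv2.findContours(m,0,2)[0]:
    if cv2.contourArea(c)>800:
        b=cv2.minAreaRect(c);print(b,[ray("top",*p,.045)[:2].round(3).tolist() for p in cv2.boxPoints(b)])
for n,p,z in(("bA",(204,271),.015),("bB",(361,267),.015),("br",(286,265),.02),("filt",(345,153),.088),("spray",(346,200),.09)):print(n,ray("top",*p,z).round(3))
E
```

```text
((106.90806579589844, 235.55723571777344), (74.93460845947266, 69.3036880493164), 4.969741344451904) [[0.445, 0.458], [0.595, 0.453], [0.578, 0.289], [0.428, 0.298]]
((457.9902038574219, 220.956787109375), (68.52523803710938, 74.1100845336914), 77.19573211669922) [[0.587, -0.295], [0.621, -0.457], [0.474, -0.477], [0.441, -0.319]]
((226.42308044433594, 172.38461303710938), (66.48336791992188, 64.91444396972656), 11.309932708740234) [[0.591, 0.202], [0.735, 0.175], [0.703, 0.03], [0.56, 0.059]]
bA [0.432 0.169 0.015]
bB [ 0.435 -0.177  0.015]
br [ 0.442 -0.012  0.02 ]
filt [ 0.674 -0.14   0.088]
spray [ 0.572 -0.138  0.09 ]
```

View pics/cropA.png

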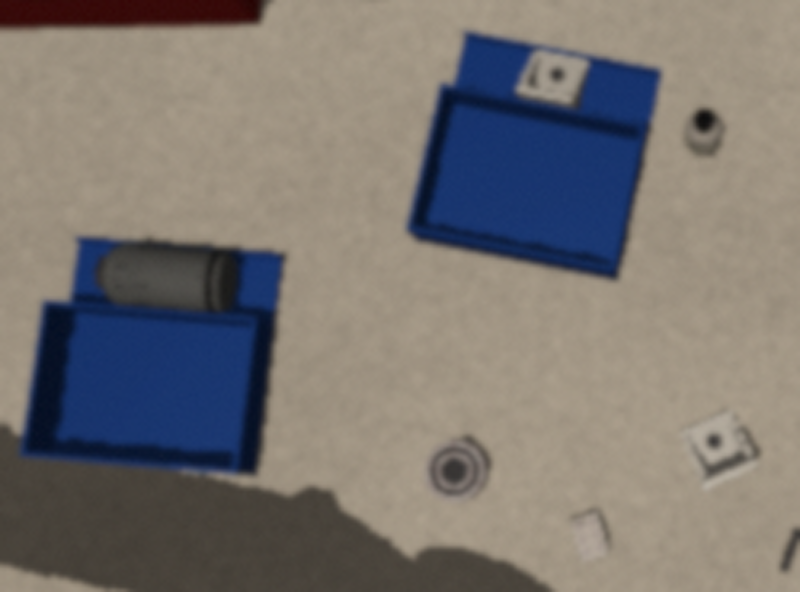

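View pics/cropB.png

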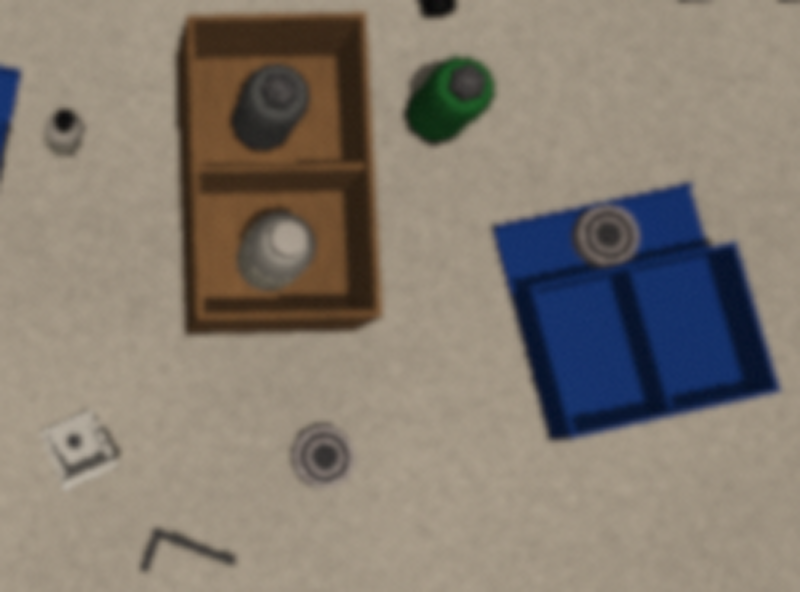

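```bash
python3 - <<'E'
from h import *
C={"filters":(60,[(45,303),(270,312),(255,472),(22,455)]),"brackets":(60,[(442,88),(648,128),(614,277),(410,236)]),"bearings":(260,[(516,280),(735,243),(777,388),(552,437)])}
for k,(x,q) in C.items():
    P=np.array([ray("top",x+u/3.2,125+v/3.2,.045)[:2] for u,v in q])
    fl,fr,nr,nl=P;dy=(fl+nl-fr-nr)/2;dx=(fl+fr-nl-nr)/2
    print(k,P.mean(0).round(3),"y",np.linalg.norm(dy).round(3),np.arctan2(-dy[0],dy[1]).round(3),"x",np.linalg.norm(dx).round(3),np.arctan2(dx[1],dx[0]).round(3))
q=[(188,17),(363,14),(380,318),(188,332)]
P=np.array([ray("top",260+u/3.2,125+v/3.2,.09)[:2] for u,v in q]);print("carton",P.round(3).tolist(),P.mean(0))
print("filter hex",ray("top",260+282/3.2,125+92/3.2,.088),"cap",ray("top",260+292/3.2,125+240/3.2,.092))
c=r.camera_info("wrist");K,R,t=cam("wrist");o=r.get_obs();Rt=cv2.Rodrigues(np.array(o["orientation"]))[0]
print("tool",Rt.round(3).tolist(),"cam in tool",(Rt.T@(-R.T@t-o["tcp_pos"])).round(3),"cam z in tool",(Rt.T@R.T[:,2]).round(3),K[0,0])
E
```

```text
filters [0.49  0.375] y 0.155 -0.073 x 0.105 -0.082
brackets [0.625 0.119] y 0.144 -0.215 x 0.106 -0.215
bearings [ 0.51  -0.393] y 0.155 0.173 x 0.105 0.177
carton [[0.724, -0.086], [0.725, -0.203], [0.52, -0.204], [0.513, -0.079]] [ 0.62050296 -0.14269487]
filter hex [ 0.67227341 -0.14662266  0.088     ] cap [ 0.5718569 -0.1483942  0.092    ]
tool [[-0.902, 0.431, -0.001], [0.431, 0.902, -0.002], [-0.0, -0.002, -1.0]] cam in tool [ 0.084  0.001 -0.12 ] cam z in tool [-0.321 -0.     0.947] 303.2921024439791
```

Pixels in crop B (3.2x, offset 260,125): the filter's hex is at (282,92), the spray cap at (292,240), and the green look-alike at (460,90) is outside the carton. In crop A (offset 60,125), the bearing is at (456,470) and the bracket at (722,448). The measured sizes match the given ones. Next I'll go above bearing A.

Request:
step_arm([
  {"rz": 9},
  {"rz": 9},
  {"rz": 9},
  {"rz": 9},
  {"rz": 9},
  {"rz": 9},
  {"dx": -57,"dy": 8},
  {"dx": -57,"dy": 8},
  {"dx": -57,"dy": 8},
  {"dx": -57,"dy": 8},
  {"dx": -57,"dy": 8},
  {"dx": -57,"dy": 8},
  {"dx": -57,"dy": 8},
  {"dx": -57,"dy": 8,"dz": 30},
  {"dz": 20,"gripper": 0.5},
  {},
], grip_force=40)

```text
invalid input at $.moves[0]: expected keys rx, ry, rz, dx, dy, dz, gripper
```

```bash
cat >> h.py <<'E'
def tool():
    o=r.get_obs();return np.array(o["tcp_pos"]),cv2.Rodrigues(np.array(o["orientation"]))[0],o
def need(p):
    t,R,o=tool();return (R.T@(np.asarray(p)-t)*1000).round(1)
def st():
    t,R,o=tool();print("t",o["clock"],"tcp",t.round(4),"yaw_y",np.degrees(np.arctan2(R[1,1],R[0,1])).round(1),"tilt",R[:,2].round(3),"w",round(o["grip_width"],4),"gf",round(o["gripper_force"],1),"F",np.round(o["contact_force"],1))
E
python3 - <<'E'
from h import *
st();i,c=snap("wrist","w1.png");print("bA exp px",proj("wrist",(.432,.169,.015),c),"bracket",proj("wrist",(.442,-.012,.02),c))
E
```

```text
t 0.1 tcp [0.2908 0.6086 0.2524] yaw_y 64.5 tilt [-0.001 -0.002 -1.   ] w 0.0857 gf 0.0 F [-0.2 -0.2  0.1]
bA exp px [ 59.46111059 382.27316203] bracket [-28.24324862 425.87150965]
```

View pics/w1.png

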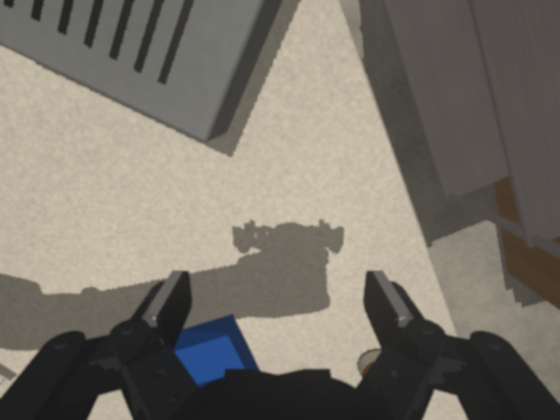

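The call was refused because every row needs all seven keys, so the arm did not move and this picture is only the start view.

Request:
step_arm([
  {"rx": 0,"ry": 0,"rz": 9,"dx": 0,"dy": 0,"dz": 0,"gripper": 1},
  {"rx": 0,"ry": 0,"rz": 9,"dx": 0,"dy": 0,"dz": 0,"gripper": 1},
  {"rx": 0,"ry": 0,"rz": 9,"dx": 0,"dy": 0,"dz": 0,"gripper": 1},
  {"rx": 0,"ry": 0,"rz": 9,"dx": 0,"dy": 0,"dz": 0,"gripper": 1},
  {"rx": 0,"ry": 0,"rz": 9,"dx": 0,"dy": 0,"dz": 0,"gripper": 1},
  {"rx": 0,"ry": 0,"rz": 9,"dx": 0,"dy": 0,"dz": 0,"gripper": 1},
  {"rx": 0,"ry": 0,"rz": 0,"dx": -50,"dy": 7,"dz": 0,"gripper": 1},
  {"rx": 0,"ry": 0,"rz": 0,"dx": -50,"dy": 7,"dz": 0,"gripper": 1},
  {"rx": 0,"ry": 0,"rz": 0,"dx": -50,"dy": 7,"dz": 0,"gripper": 1},
  {"rx": 0,"ry": 0,"rz": 0,"dx": -50,"dy": 7,"dz": 0,"gripper": 1},
  {"rx": 0,"ry": 0,"rz": 0,"dx": -50,"dy": 7,"dz": 0,"gripper": 1},
  {"rx": 0,"ry": 0,"rz": 0,"dx": -50,"dy": 7,"dz": 0,"gripper": 1},
  {"rx": 0,"ry": 0,"rz": 0,"dx": -50,"dy": 7,"dz": 0,"gripper": 1},
  {"rx": 0,"ry": 0,"rz": 0,"dx": -50,"dy": 7,"dz": 0,"gripper": 1},
  {"rx": 0,"ry": 0,"rz": 0,"dx": -50,"dy": 7,"dz": 20,"gripper": 0.5},
  {"rx": 0,"ry": 0,"rz": 0,"dx": 0,"dy": 0,"dz": 30,"gripper": 0.5},
  {"rx": 0,"ry": 0,"rz": 0,"dx": 0,"dy": 0,"dz": 0,"gripper": 0.5},
], grip_force=40)

```text
clock: 2.28
tcp_pos: [0.4334, 0.1769, 0.2018]
orientation: [-2.01, -2.413, 0.007]
contact_force: [-0.5, 0.1, -0.7]
grip_width: 0.0643
gripper_force: 0.0
```

```bash
python3 - <<'E'
from h import *
st();i,c=snap("wrist","w2.png");print("bA exp px",proj("wrist",(.432,.169,.015),c),"bracket",proj("wrist",(.442,-.012,.02),c))
E
```

```text
t 2.275 tcp [0.4334 0.1769 0.2018] yaw_y 10.4 tilt [-0.004 -0.002 -1.   ] w 0.0643 gf 0.0 F [-0.5  0.1 -0.7]
bA exp px [275.85103723 199.09583361] bracket [257.47861734 340.20072754]
```

View pics/w2.png

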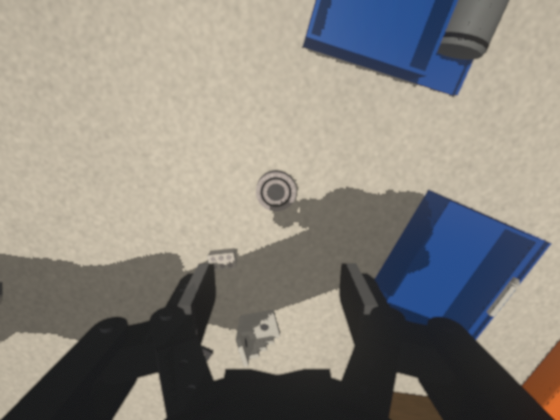

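The wrist view shows bearing A at (276,190), with nothing around it for the fingers to hit.

```bash
python3 - <<'E'
from h import *
p=ray("wrist",276.5,190,.013);print(p);p[2]=.028;print(need(p))
print("tcp px",proj("wrist",tool()[0]))
E
```

```text
[0.43216671 0.179293   0.013     ]
[  1.9  -1.4 175. ]
tcp px [278.11744335 298.79901116]
```

Request:
step_arm([
  {"rx": 0,"ry": 0,"rz": 0,"dx": 3,"dy": -1,"dz": 45,"gripper": 0.5},
  {"rx": 0,"ry": 0,"rz": 0,"dx": 2,"dy": 0,"dz": 45,"gripper": 0.5},
  {"rx": 0,"ry": 0,"rz": 0,"dx": 0,"dy": 0,"dz": 0,"gripper": 0.5},
  {"rx": 0,"ry": 0,"rz": 0,"dx": 0,"dy": 0,"dz": 0,"gripper": 0.5},
])

```text
clock: 2.82
tcp_pos: [0.4338, 0.1836, 0.115]
orientation: [2.009, 2.415, 0.003]
contact_force: [-0.9, -1.1, 0.9]
grip_width: 0.0638
gripper_force: 0.0
```

```bash
python3 - <<'E'
from h import *
st();i,c=snap("wrist","w3.png");print("exp",proj("wrist",(.432,.179,.013),c))
g=cv2.GaussianBlur(cv2.cvtColor(i,cv2.COLOR_BGR2GRAY),(5,5),1)
for p in [cv2.fitEllipse(k) for k in cv2.findContours(cv2.inRange(g[:260],0,75),1,2)[0] if len(k)>=12 and cv2.contourArea(k)>80]:
    print(np.round(p[0]),np.round(p[1]),ray("wrist",*p[0],.014,c).round(4))
E
```

```text
t 2.825 tcp [0.4338 0.1836 0.115 ] yaw_y 10.5 tilt [ 0.002  0.001 -1.   ] w 0.0638 gf 0.0 F [-0.9 -1.1  0.9]
exp [274.19749575 226.23795089]
[491. 249.] [33. 92.] [0.6074 0.1918 0.014 ]
[271. 231.] [17. 26.] [0.4303 0.175  0.014 ]
[272. 229.] [36. 39.] [0.4308 0.1766 0.014 ]
[456.  41.] [ 84. 243.] [0.5249 0.3275 0.014 ]
[332.   4.] [15. 19.] [0.4408 0.3328 0.014 ]
```

View pics/w3.png

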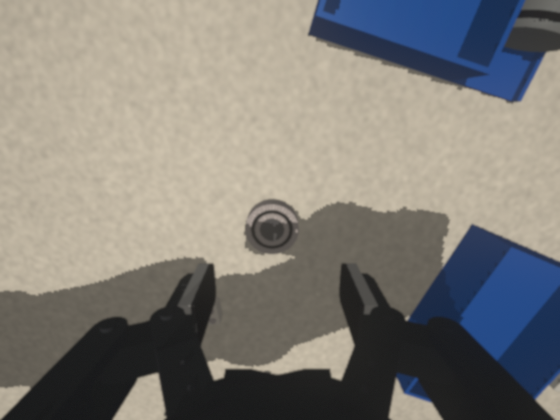

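The bearing is at (272,228), which is world (0.431, 0.177). Descending to grasp.

Request:
step_arm([
  {"rx": 0,"ry": 0,"rz": 0,"dx": -6,"dy": -4,"dz": 30,"gripper": 0.5},
  {"rx": 0,"ry": 0,"rz": 0,"dx": 0,"dy": 0,"dz": 30,"gripper": 0.5},
  {"rx": 0,"ry": 0,"rz": 0,"dx": 0,"dy": 0,"dz": 20,"gripper": 0.5},
  {"rx": 0,"ry": 0,"rz": 0,"dx": 0,"dy": 0,"dz": 7,"gripper": 0.5},
  {"rx": 0,"ry": 0,"rz": 0,"dx": 0,"dy": 0,"dz": 0,"gripper": 0.5},
  {"rx": 0,"ry": 0,"rz": 0,"dx": 0,"dy": 0,"dz": 0,"gripper": -0.2},
  {"rx": 0,"ry": 0,"rz": 0,"dx": 0,"dy": 0,"dz": 0,"gripper": -0.5},
  {"rx": 0,"ry": 0,"rz": 0,"dx": 0,"dy": 0,"dz": 0,"gripper": -1},
  {"rx": 0,"ry": 0,"rz": 0,"dx": 0,"dy": 0,"dz": 0,"gripper": -1},
])

```text
clock: 4.0
tcp_pos: [0.4307, 0.1765, 0.0276]
orientation: [2.01, 2.414, 0.003]
contact_force: [-1.7, -1.4, 9.8]
grip_width: 0.0397
gripper_force: 39.0
```

```bash
python3 - <<'E'
from h import *
st()
E
```

```text
t 4.0 tcp [0.4307 0.1765 0.0276] yaw_y 10.5 tilt [ 0.002  0.001 -1.   ] w 0.0397 gf 39.0 F [-1.7 -1.4  9.8]
```

Request:
step_arm([
  {"rx": 0,"ry": 0,"rz": 0,"dx": 0,"dy": 0,"dz": -45,"gripper": -1},
  {"rx": 0,"ry": 0,"rz": 0,"dx": 0,"dy": 0,"dz": -45,"gripper": -1},
  {"rx": 0,"ry": 0,"rz": 0,"dx": 0,"dy": 0,"dz": -45,"gripper": -1},
  {"rx": 0,"ry": 0,"rz": 0,"dx": -49,"dy": -2,"dz": 0,"gripper": -1},
  {"rx": 0,"ry": 0,"rz": 0,"dx": -49,"dy": -2,"dz": 0,"gripper": -1},
  {"rx": 0,"ry": 0,"rz": 0,"dx": -49,"dy": -2,"dz": 0,"gripper": -1},
  {"rx": 0,"ry": 0,"rz": 0,"dx": -49,"dy": -2,"dz": 0,"gripper": -1},
  {"rx": 0,"ry": 0,"rz": 0,"dx": -49,"dy": -2,"dz": 0,"gripper": -1},
  {"rx": 0,"ry": 0,"rz": 0,"dx": -49,"dy": -3,"dz": 0,"gripper": -1},
  {"rx": 0,"ry": 0,"rz": 0,"dx": -49,"dy": -3,"dz": 0,"gripper": -1},
  {"rx": 0,"ry": 0,"rz": 0,"dx": -49,"dy": -3,"dz": 0,"gripper": -1},
  {"rx": 0,"ry": 0,"rz": 0,"dx": -49,"dy": -2,"dz": 0,"gripper": -1},
  {"rx": 0,"ry": 0,"rz": 0,"dx": -49,"dy": -2,"dz": 0,"gripper": -1},
  {"rx": 0,"ry": 0,"rz": 0,"dx": -49,"dy": -2,"dz": 0,"gripper": -1},
  {"rx": 0,"ry": 0,"rz": 0,"dx": 0,"dy": 0,"dz": 0,"gripper": -1},
  {"rx": 0,"ry": 0,"rz": 0,"dx": 0,"dy": 0,"dz": 0,"gripper": -1},
])

```text
clock: 6.0
tcp_pos: [0.503, -0.3578, 0.1613]
orientation: [-2.009, -2.414, -0.001]
contact_force: [0.1, 0.6, -1.1]
grip_width: 0.0395
gripper_force: 41.0
```

```bash
python3 - <<'E'
from h import *
st();i,c=snap("wrist","w4.png")
B=np.array([.51,-.398]);a=.175;R2=np.array([[np.cos(a),-np.sin(a)],[np.sin(a),np.cos(a)]])
j=i.copy()
for x in(-.053,.053):
  for y in(-.073,0,.073):
    q=proj("wrist",[*(B+R2@[x,y]),.045],c);print(x,y,q.round());cv2.circle(j,tuple(int(v) for v in q),3,(0,255,0),-1) if abs(q).max()<2000 else 0
cv2.imwrite("pics/w4b.png",j)
E
```

```text
t 6.0 tcp [ 0.503  -0.3578  0.1613] yaw_y 10.5 tilt [-0.     0.001 -1.   ] w 0.0395 gf 41.0 F [ 0.1  0.6 -1.1]
-0.053 -0.073 [221. 328.]
-0.053 0 [216. 259.]
-0.053 0.073 [211. 176.]
0.053 -0.073 [333. 329.]
0.053 0 [338. 260.]
0.053 0.073 [345. 177.]
```

View pics/w4b.png

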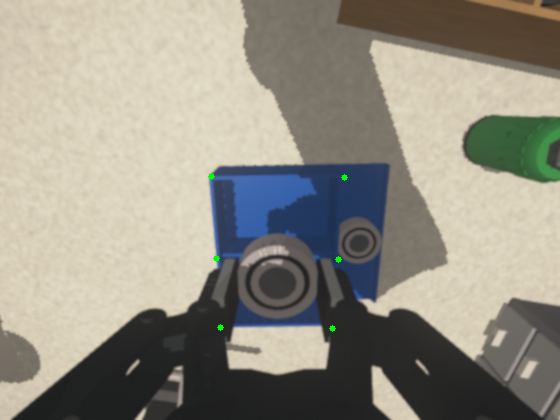

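The projected rim corners (green) fall on the bin's rim, so its pose is right. Lowering bearing A into the +y bay.

Request:
step_arm([
  {"rx": 0,"ry": 0,"rz": 0,"dx": -5,"dy": 0,"dz": 40,"gripper": -1},
  {"rx": 0,"ry": 0,"rz": 0,"dx": 0,"dy": 0,"dz": 40,"gripper": -1},
  {"rx": 0,"ry": 0,"rz": 0,"dx": 0,"dy": 0,"dz": 30,"gripper": -1},
  {"rx": 0,"ry": 0,"rz": 0,"dx": 0,"dy": 0,"dz": 14,"gripper": -1},
  {"rx": 0,"ry": 0,"rz": 0,"dx": 0,"dy": 0,"dz": 5,"gripper": -1},
  {"rx": 0,"ry": 0,"rz": 0,"dx": 0,"dy": 0,"dz": 0,"gripper": -1},
  {"rx": 0,"ry": 0,"rz": 0,"dx": 0,"dy": 0,"dz": 0,"gripper": 0.25},
  {"rx": 0,"ry": 0,"rz": 0,"dx": 0,"dy": 0,"dz": 0,"gripper": 0.25},
  {"rx": 0,"ry": 0,"rz": 0,"dx": 0,"dy": 0,"dz": 0,"gripper": 0.25},
  {"rx": 0,"ry": 0,"rz": 0,"dx": 0,"dy": 0,"dz": -30,"gripper": 0.25},
  {"rx": 0,"ry": 0,"rz": 0,"dx": 0,"dy": 0,"dz": -50,"gripper": 0.25},
  {"rx": 0,"ry": 0,"rz": 0,"dx": 0,"dy": 0,"dz": -50,"gripper": 0.5},
])

```text
clock: 7.55
tcp_pos: [0.5038, -0.3634, 0.1636]
orientation: [-2.01, -2.414, 0.0]
contact_force: [0.1, 0.4, 0.2]
grip_width: 0.0638
gripper_force: 0.0
```

```bash
python3 - <<'E'
from h import *
st();print("to bB",need((.435,-.168,.115)))
E
```

```text
t 7.55 tcp [ 0.5038 -0.3634  0.1636] yaw_y 10.4 tilt [-0.001  0.    -1.   ] w 0.0638 gf 0.0 F [0.1 0.4 0.2]
to bB [204.6 -32.2  48.7]
```

Request:
step_arm([
  {"rx": 0,"ry": 0,"rz": 0,"dx": 51,"dy": -8,"dz": 0,"gripper": 0.5},
  {"rx": 0,"ry": 0,"rz": 0,"dx": 51,"dy": -8,"dz": 0,"gripper": 0.5},
  {"rx": 0,"ry": 0,"rz": 0,"dx": 51,"dy": -8,"dz": 0,"gripper": 0.5},
  {"rx": 0,"ry": 0,"rz": 0,"dx": 51,"dy": -8,"dz": 24,"gripper": 0.5},
  {"rx": 0,"ry": 0,"rz": 0,"dx": 0,"dy": 0,"dz": 24,"gripper": 0.5},
  {"rx": 0,"ry": 0,"rz": 0,"dx": 0,"dy": 0,"dz": 0,"gripper": 0.5},
  {"rx": 0,"ry": 0,"rz": 0,"dx": 0,"dy": 0,"dz": 0,"gripper": 0.5},
])

```text
clock: 8.43
tcp_pos: [0.4361, -0.1696, 0.1151]
orientation: [2.011, 2.412, 0.0]
contact_force: [0.8, -0.5, 0.9]
grip_width: 0.0643
gripper_force: 0.0
```

```bash
python3 - <<'E'
from h import *
st();i,c=snap("wrist","w5.png");print("exp",proj("wrist",(.435,-.173,.014),c))
g=cv2.GaussianBlur(cv2.cvtColor(i,cv2.COLOR_BGR2GRAY),(5,5),1)
for p in [cv2.fitEllipse(k) for k in cv2.findContours(cv2.inRange(g[:265,220:340],0,75),1,2,offset=(220,0))[0] if len(k)>=12 and cv2.contourArea(k)>80]:
    print(np.round(p[0]),np.round(p[1]),ray("wrist",*p[0],.014,c).round(4))
E
```

```text
t 8.425 tcp [ 0.4361 -0.1696  0.1151] yaw_y 10.4 tilt [ 0.001 -0.001 -1.   ] w 0.0643 gf 0.0 F [ 0.8 -0.5  0.9]
exp [275.49689694 225.2148294 ]
[274. 228.] [15. 24.] [ 0.4345 -0.1759  0.014 ]
[274. 227.] [36. 39.] [ 0.4343 -0.1748  0.014 ]
[227.  60.] [16. 45.] [ 0.3826 -0.0641  0.014 ]
```

View pics/w5.png

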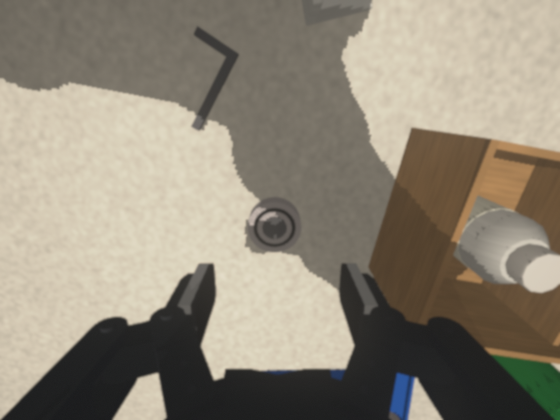

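Bearing B is at (274,227), which is world (0.4345,-0.1745). Grasp, lift and carry it over the -y bay.

Request:
step_arm([
  {"rx": 0,"ry": 0,"rz": 0,"dx": -4.5,"dy": -2.5,"dz": 30,"gripper": 0.5},
  {"rx": 0,"ry": 0,"rz": 0,"dx": 0,"dy": 0,"dz": 30,"gripper": 0.5},
  {"rx": 0,"ry": 0,"rz": 0,"dx": 0,"dy": 0,"dz": 20,"gripper": 0.5},
  {"rx": 0,"ry": 0,"rz": 0,"dx": 0,"dy": 0,"dz": 7,"gripper": 0.5},
  {"rx": 0,"ry": 0,"rz": 0,"dx": 0,"dy": 0,"dz": 0,"gripper": 0.5},
  {"rx": 0,"ry": 0,"rz": 0,"dx": 0,"dy": 0,"dz": 0,"gripper": -0.2},
  {"rx": 0,"ry": 0,"rz": 0,"dx": 0,"dy": 0,"dz": 0,"gripper": -0.5},
  {"rx": 0,"ry": 0,"rz": 0,"dx": 0,"dy": 0,"dz": 0,"gripper": -1},
  {"rx": 0,"ry": 0,"rz": 0,"dx": 0,"dy": 0,"dz": 0,"gripper": -1},
  {"rx": 0,"ry": 0,"rz": 0,"dx": 0,"dy": 0,"dz": -45,"gripper": -1},
  {"rx": 0,"ry": 0,"rz": 0,"dx": 0,"dy": 0,"dz": -45,"gripper": -1},
  {"rx": 0,"ry": 0,"rz": 0,"dx": 0,"dy": 0,"dz": -40,"gripper": -1},
  {"rx": 0,"ry": 0,"rz": 0,"dx": -45,"dy": 5,"dz": 0,"gripper": -1},
  {"rx": 0,"ry": 0,"rz": 0,"dx": -45,"dy": 5,"dz": 0,"gripper": -1},
  {"rx": 0,"ry": 0,"rz": 0,"dx": -45,"dy": 6,"dz": 0,"gripper": -1},
  {"rx": 0,"ry": 0,"rz": 0,"dx": -45,"dy": 6,"dz": 0,"gripper": -1},
  {"rx": 0,"ry": 0,"rz": 0,"dx": -45,"dy": 6,"dz": 0,"gripper": -1},
  {"rx": 0,"ry": 0,"rz": 0,"dx": -45,"dy": 6,"dz": 0,"gripper": -1},
  {"rx": 0,"ry": 0,"rz": 0,"dx": 0,"dy": 0,"dz": 0,"gripper": -1},
  {"rx": 0,"ry": 0,"rz": 0,"dx": 0,"dy": 0,"dz": 0,"gripper": -1},
])

```text
clock: 10.98
tcp_pos: [0.5161, -0.4321, 0.1572]
orientation: [-2.009, -2.414, -0.001]
contact_force: [0.1, 0.6, -0.1]
grip_width: 0.0397
gripper_force: 41.0
```

```bash
python3 - <<'E'
from h import *
st();print(need((.5162,-.4335,.032)));snap("wrist","w6.png")
E
```

```text
t 10.975 tcp [ 0.5161 -0.4321  0.1572] yaw_y 10.5 tilt [-0.     0.001 -1.   ] w 0.0397 gf 41.0 F [ 0.1  0.6 -0.1]
[-1.600e+00 -1.000e-01  1.252e+02]
```

View pics/w6.png

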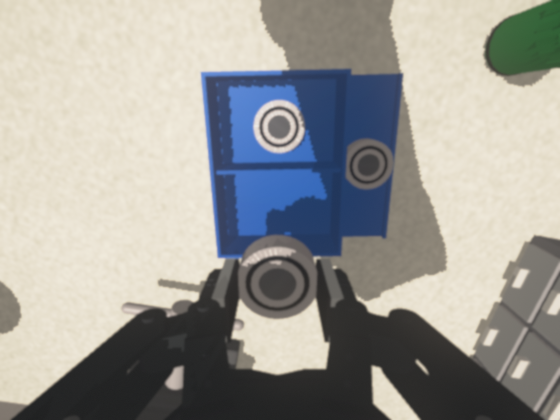

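Bearing A lies flat in the +y bay at (279,126). The -y bay is empty and bearing B is still held. I'll check the divider and rim projection against this picture and then lower.

```bash
python3 - <<'E'
from h import *
B=np.array([.51,-.398]);a=.175;R2=np.array([[np.cos(a),-np.sin(a)],[np.sin(a),np.cos(a)]])
for y in(-.073,0,.073):print(y,[proj("wrist",[*(B+R2@[x,y]),.045]).round().tolist() for x in(-.053,.053)])
print((R2.T@(ray("wrist",279,126,.018)[:2]-B)).round(4))
E
```

```text
-0.073 [[215.0, 259.0], [339.0, 260.0]]
0 [[210.0, 175.0], [346.0, 176.0]]
0.073 [[203.0, 73.0], [354.0, 74.0]]
[0.0008 0.036 ]
```

Request:
step_arm([
  {"rx": 0,"ry": 0,"rz": 0,"dx": -1,"dy": 0,"dz": 40,"gripper": -1},
  {"rx": 0,"ry": 0,"rz": 0,"dx": 0,"dy": 0,"dz": 40,"gripper": -1},
  {"rx": 0,"ry": 0,"rz": 0,"dx": 0,"dy": 0,"dz": 28,"gripper": -1},
  {"rx": 0,"ry": 0,"rz": 0,"dx": 0,"dy": 0,"dz": 13,"gripper": -1},
  {"rx": 0,"ry": 0,"rz": 0,"dx": 0,"dy": 0,"dz": 4,"gripper": -1},
  {"rx": 0,"ry": 0,"rz": 0,"dx": 0,"dy": 0,"dz": 0,"gripper": -1},
  {"rx": 0,"ry": 0,"rz": 0,"dx": 0,"dy": 0,"dz": 0,"gripper": 0.25},
  {"rx": 0,"ry": 0,"rz": 0,"dx": 0,"dy": 0,"dz": 0,"gripper": 0.25},
  {"rx": 0,"ry": 0,"rz": 0,"dx": 0,"dy": 0,"dz": 0,"gripper": 0.25},
  {"rx": 0,"ry": 0,"rz": 0,"dx": 0,"dy": 0,"dz": -30,"gripper": 0.25},
  {"rx": 0,"ry": 0,"rz": 0,"dx": 0,"dy": 0,"dz": -50,"gripper": 0.25},
  {"rx": 0,"ry": 0,"rz": 0,"dx": 0,"dy": 0,"dz": -50,"gripper": 0.5},
])

```text
clock: 12.52
tcp_pos: [0.5163, -0.4337, 0.1636]
orientation: [-2.01, -2.414, 0.0]
contact_force: [0.3, -0.5, 0.5]
grip_width: 0.0639
gripper_force: 0.0
```

```bash
python3 - <<'E'
from h import *
st();print("to bracket view",need((.442,-.05,.16)))
E
```

```text
t 12.525 tcp [ 0.5163 -0.4337  0.1636] yaw_y 10.4 tilt [-0.001  0.    -1.   ] w 0.0639 gf 0.0 F [ 0.3 -0.5  0.5]
to bracket view [390.8  -3.5   3.7]
```

Request:
step_arm([
  {"rx": 0,"ry": 0,"rz": 0,"dx": 49,"dy": 0,"dz": 0,"gripper": 0.5},
  {"rx": 0,"ry": 0,"rz": 0,"dx": 49,"dy": 0,"dz": 0,"gripper": 0.5},
  {"rx": 0,"ry": 0,"rz": 0,"dx": 49,"dy": 0,"dz": 0,"gripper": 0.5},
  {"rx": 0,"ry": 0,"rz": 0,"dx": 49,"dy": -1,"dz": 0,"gripper": 0.5},
  {"rx": 0,"ry": 0,"rz": 0,"dx": 49,"dy": -1,"dz": 0,"gripper": 0.5},
  {"rx": 0,"ry": 0,"rz": 0,"dx": 49,"dy": -1,"dz": 0,"gripper": 0.5},
  {"rx": 0,"ry": 0,"rz": 0,"dx": 49,"dy": 0,"dz": 0,"gripper": 0.5},
  {"rx": 0,"ry": 0,"rz": 0,"dx": 49,"dy": 0,"dz": 0,"gripper": 0.5},
  {"rx": 0,"ry": 0,"rz": 0,"dx": 0,"dy": 0,"dz": 30,"gripper": 0.5},
  {"rx": 0,"ry": 0,"rz": 0,"dx": 0,"dy": 0,"dz": 0,"gripper": 0.5},
  {"rx": 0,"ry": 0,"rz": 0,"dx": 0,"dy": 0,"dz": 0,"gripper": 0.5},
])

```text
clock: 13.9
tcp_pos: [0.4428, -0.0499, 0.1329]
orientation: [2.012, 2.412, -0.0]
contact_force: [-0.2, -0.3, -0.4]
grip_width: 0.0638
gripper_force: 0.0
```

```bash
python3 - <<'E'
from h import *
st();i,c=snap("wrist","w7.png");q=proj("wrist",(.442,-.012,.015),c);print(q)
x,y=max(int(q[0])-100,0),max(int(q[1])-75,0);print(x,y)
cv2.imwrite("pics/w7c.png",cv2.resize(i[y:y+150,x:x+200],None,fx=4,fy=4,interpolation=cv2.INTER_CUBIC))
E
```

```text
t 13.9 tcp [ 0.4428 -0.0499  0.1329] yaw_y 10.3 tilt [ 0. -0. -1.] w 0.0638 gf 0.0 F [-0.2 -0.3 -0.4]
[285.41282516 169.87225786]
185 94
```

View pics/w7c.png

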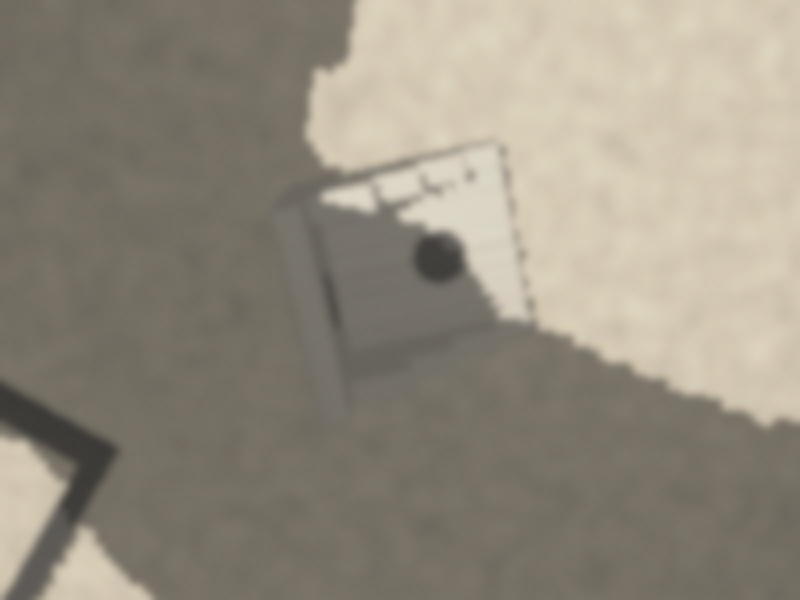

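```bash
python3 - <<'E'
from h import *
f=lambda u,v,z:ray("wrist",185+u/4,94+v/4,z)[:2]
L=f(278,210,.044),f(325,418,.044);F=f(505,146,.006),f(534,325,.006)
for n,(a,b) in(("leg",L),("foot",F)):
    d=a-b;print(n,a.round(4),b.round(4),"len",np.linalg.norm(d).round(4),"yaw y-dir",np.degrees(np.arctan2(d[1],d[0])).round(1))
m0=(L[0]+L[1])/2;m1=(F[0]+F[1])/2;d=m1-m0;print(np.linalg.norm(d),"x-dir",np.degrees(np.arctan2(d[1],d[0])),"centre",(m0+m1)/2)
print("hole",f(438,257,.006))
E
```

```text
leg [0.4168 0.0054] [ 0.4309 -0.0295] len 0.0376 yaw y-dir 111.9
foot [0.4571 0.0208] [ 0.4707 -0.0133] len 0.0367 yaw y-dir 111.8
0.04304993246420972 x-dir 21.582407011446115 centre [ 0.44387919 -0.00416243]
hole [ 0.44837897 -0.00305383]
```

The bracket stands on its foot with its leg at left, crop (278,210)-(325,418), and its foot edge at (505,146)-(534,325). That gives a yaw of 21.7° and a 43 mm span, which fits the 44 mm size. I'll align the fingers across its y.

Request:
step_arm([
  {"rx": 0,"ry": 0,"rz": 10,"dx": 0,"dy": 0,"dz": 0,"gripper": 0.5},
  {"rx": 0,"ry": 0,"rz": 10,"dx": 0,"dy": 0,"dz": 0,"gripper": 0.5},
  {"rx": 0,"ry": 0,"rz": 10,"dx": 0,"dy": 0,"dz": 0,"gripper": 0.5},
  {"rx": 0,"ry": 0,"rz": 10,"dx": 0,"dy": 0,"dz": 0,"gripper": 0.5},
  {"rx": 0,"ry": 0,"rz": 10,"dx": 0,"dy": 0,"dz": 0,"gripper": 0.5},
  {"rx": 0,"ry": 0,"rz": 10,"dx": 0,"dy": 0,"dz": 0,"gripper": 0.5},
  {"rx": 0,"ry": 0,"rz": 9.3,"dx": 0,"dy": 0,"dz": 0,"gripper": 0.5},
  {"rx": 0,"ry": 0,"rz": 9.3,"dx": 0,"dy": 0,"dz": 0,"gripper": 0.5},
  {"rx": 0,"ry": 0,"rz": 0,"dx": 8,"dy": -42,"dz": 0,"gripper": 0.5},
  {"rx": 0,"ry": 0,"rz": 0,"dx": 0,"dy": 0,"dz": 30,"gripper": 0.5},
  {"rx": 0,"ry": 0,"rz": 0,"dx": 0,"dy": 0,"dz": 0,"gripper": 0.5},
  {"rx": 0,"ry": 0,"rz": 0,"dx": 0,"dy": 0,"dz": 0,"gripper": 0.5},
])

```text
clock: 15.45
tcp_pos: [0.4349, -0.0082, 0.1033]
orientation: [3.085, 0.591, 0.002]
contact_force: [0.7, 0.0, 0.9]
grip_width: 0.0639
gripper_force: 0.0
```

```bash
python3 - <<'E'
from h import *
st();print(need((.4347,-.0077,.028)), r.get_obs()["joints"])
E
```

```text
t 15.45 tcp [ 0.4349 -0.0082  0.1033] yaw_y -68.3 tilt [ 0.001  0.    -1.   ] w 0.0639 gf 0.0 F [0.7 0.  0.9]
[-0.  -0.6 75.3] [-0.83113389  0.451876    0.8767501   2.27903078 -0.59061795  0.64700854
 -0.70800977]
```

Request:
step_arm([
  {"rx": 0,"ry": 0,"rz": 0,"dx": 0,"dy": -0.5,"dz": 35,"gripper": 0.5},
  {"rx": 0,"ry": 0,"rz": 0,"dx": 0,"dy": 0,"dz": 25,"gripper": 0.5},
  {"rx": 0,"ry": 0,"rz": 0,"dx": 0,"dy": 0,"dz": 15,"gripper": 0.5},
  {"rx": 0,"ry": 0,"rz": 0,"dx": 0,"dy": 0,"dz": 0,"gripper": 0.5},
  {"rx": 0,"ry": 0,"rz": 0,"dx": 0,"dy": 0,"dz": 0,"gripper": -0.2},
  {"rx": 0,"ry": 0,"rz": 0,"dx": 0,"dy": 0,"dz": 0,"gripper": -0.5},
  {"rx": 0,"ry": 0,"rz": 0,"dx": 0,"dy": 0,"dz": 0,"gripper": -1},
  {"rx": 0,"ry": 0,"rz": 0,"dx": 0,"dy": 0,"dz": 0,"gripper": -1},
  {"rx": 0,"ry": 0,"rz": 0,"dx": 0,"dy": 0,"dz": -40,"gripper": -1},
  {"rx": 0,"ry": 0,"rz": 0,"dx": 0,"dy": 0,"dz": -45,"gripper": -1},
  {"rx": 0,"ry": 0,"rz": 0,"dx": 0,"dy": 0,"dz": -45,"gripper": -1},
  {"rx": 0,"ry": 0,"rz": 0,"dx": 43,"dy": -9,"dz": 0,"gripper": -1},
  {"rx": 0,"ry": 0,"rz": 0,"dx": 43,"dy": -9,"dz": 0,"gripper": -1},
  {"rx": 0,"ry": 0,"rz": 0,"dx": 43,"dy": -9,"dz": 0,"gripper": -1},
  {"rx": 0,"ry": 0,"rz": 0,"dx": 43,"dy": -10,"dz": 0,"gripper": -1},
  {"rx": 0,"ry": 0,"rz": 0,"dx": 42,"dy": -10,"dz": 0,"gripper": -1},
  {"rx": 0,"ry": 0,"rz": 0,"dx": 0,"dy": 0,"dz": 0,"gripper": -1},
  {"rx": 0,"ry": 0,"rz": 0,"dx": 0,"dy": 0,"dz": 0,"gripper": -1},
])

```text
clock: 17.7
tcp_pos: [0.6146, 0.1161, 0.1576]
orientation: [3.084, 0.595, -0.001]
contact_force: [-0.2, -0.8, -0.3]
grip_width: 0.0391
gripper_force: 41.2
```

```bash
python3 - <<'E'
from h import *
st();print(need((.6157,.1153,.0325)));i,c=snap("wrist","w8.png")
B=np.array([.625,.119]);a=-.215;R2=np.array([[np.cos(a),-np.sin(a)],[np.sin(a),np.cos(a)]])
for x in(-.053,.053):
  for y in(-.073,.073):
    q=proj("wrist",[*(B+R2@[x,y]),.045],c);cv2.circle(i,tuple(int(v) for v in q),3,(0,255,0),-1)
cv2.imwrite("pics/w8b.png",i)
E
```

```text
t 17.7 tcp [0.6146 0.1161 0.1576] yaw_y -68.2 tilt [-0.    -0.001 -1.   ] w 0.0391 gf 41.2 F [-0.2 -0.8 -0.3]
[  0.8   1.1 125.1]
```

View pics/w8b.png

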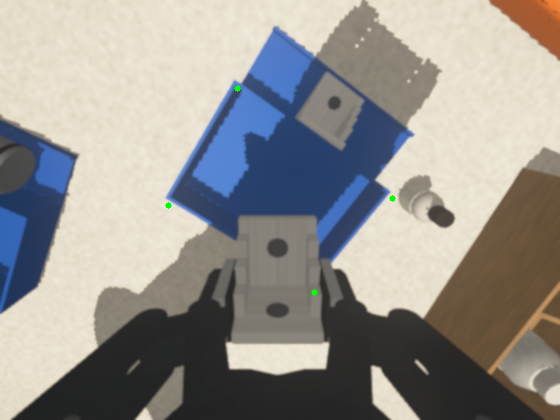

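The projected rim is within about 5 mm of the bin's rim, and the held bracket is level. Lowering it with a small shift to suit.

Request:
step_arm([
  {"rx": 0,"ry": 0,"rz": 0,"dx": 4,"dy": 1,"dz": 40,"gripper": -1},
  {"rx": 0,"ry": 0,"rz": 0,"dx": 0,"dy": 0,"dz": 40,"gripper": -1},
  {"rx": 0,"ry": 0,"rz": 0,"dx": 0,"dy": 0,"dz": 28,"gripper": -1},
  {"rx": 0,"ry": 0,"rz": 0,"dx": 0,"dy": 0,"dz": 13,"gripper": -1},
  {"rx": 0,"ry": 0,"rz": 0,"dx": 0,"dy": 0,"dz": 4,"gripper": -1},
  {"rx": 0,"ry": 0,"rz": 0,"dx": 0,"dy": 0,"dz": 0,"gripper": -1},
  {"rx": 0,"ry": 0,"rz": 0,"dx": 0,"dy": 0,"dz": 0,"gripper": 0.25},
  {"rx": 0,"ry": 0,"rz": 0,"dx": 0,"dy": 0,"dz": 0,"gripper": 0.25},
  {"rx": 0,"ry": 0,"rz": 0,"dx": 0,"dy": 0,"dz": 0,"gripper": 0.25},
  {"rx": 0,"ry": 0,"rz": 0,"dx": 0,"dy": 0,"dz": -30,"gripper": 0.25},
  {"rx": 0,"ry": 0,"rz": 0,"dx": 0,"dy": 0,"dz": -50,"gripper": 0.25},
  {"rx": 0,"ry": 0,"rz": 0,"dx": 0,"dy": 0,"dz": -50,"gripper": 0.5},
  {"rx": 0,"ry": 0,"rz": 0,"dx": 0,"dy": 0,"dz": -50,"gripper": 0.5},
])

```text
clock: 19.38
tcp_pos: [0.6191, 0.1173, 0.214]
orientation: [-3.085, -0.595, -0.0]
contact_force: [1.0, 1.1, 0.6]
grip_width: 0.064
gripper_force: 0.0
```

```bash
python3 - <<'E'
from h import *
st();print(need((.61,-.145,.21)))
snap("scene","s1.png");snap("top","t1.png")
E
```

```text
t 19.375 tcp [0.6191 0.1173 0.214 ] yaw_y -68.2 tilt [ 0.  0. -1.] w 0.064 gf 0.0 F [1.  1.1 0.6]
[-106.1  240.1    4. ]
```

Request:
step_arm([
  {"rx": 0,"ry": 0,"rz": 10.5,"dx": 0,"dy": 0,"dz": 0,"gripper": 0.5},
  {"rx": 0,"ry": 0,"rz": 10.5,"dx": 0,"dy": 0,"dz": 0,"gripper": 0.5},
  {"rx": 0,"ry": 0,"rz": 0,"dx": 8,"dy": 53,"dz": 0,"gripper": 0.5},
  {"rx": 0,"ry": 0,"rz": 0,"dx": 8,"dy": 53,"dz": 0,"gripper": 0.5},
  {"rx": 0,"ry": 0,"rz": 0,"dx": 8,"dy": 53,"dz": 0,"gripper": 0.5},
  {"rx": 0,"ry": 0,"rz": 0,"dx": 8,"dy": 53,"dz": 0,"gripper": 0.5},
  {"rx": 0,"ry": 0,"rz": 0,"dx": 8,"dy": 53,"dz": 0,"gripper": 0.5},
  {"rx": 0,"ry": 0,"rz": 0,"dx": 0,"dy": 0,"dz": 0,"gripper": 0.5},
  {"rx": 0,"ry": 0,"rz": 0,"dx": 0,"dy": 0,"dz": 0,"gripper": 0.5},
])

```text
clock: 20.6
tcp_pos: [0.6631, -0.1466, 0.2116]
orientation: [-3.141, -0.023, 0.001]
contact_force: [0.3, 0.8, -0.8]
grip_width: 0.0637
gripper_force: 0.0
```

```bash
python3 - <<'E'
from h import *
st();i,c=snap("wrist","w9.png");q=proj("wrist",(.672,-.147,.088),c);print(q,proj("wrist",(.672,-.147,.0),c))
t,_,_2=c[0],0,0
s=np.hstack([i,cv2.resize(cv2.imread("pics/t1.png")[120:310,180:300],(240,380))[:420] if 0 else np.zeros((420,1,3),np.uint8)])
cv2.imwrite("pics/w9b.png",s)
E
```

```text
t 20.6 tcp [ 0.6631 -0.1466  0.2116] yaw_y -89.2 tilt [-0.001  0.001 -1.   ] w 0.0637 gf 0.0 F [ 0.3  0.8 -0.8]
[279.04940581 199.84919187] [278.67101235 176.99378146]
```

View pics/w9.png

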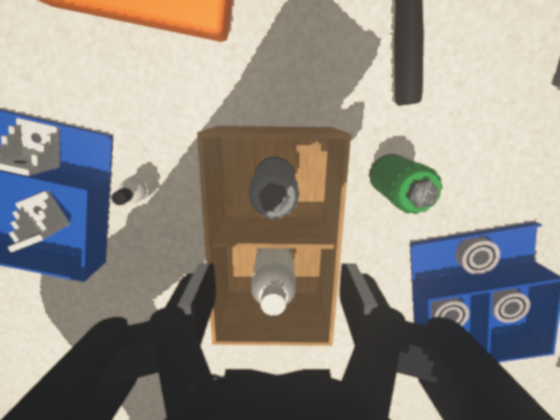

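The far cell holds the grey filter with its hex at (275,198). The spray can is in the near cell with its cap at (272,302), and the green look-alike is outside at (405,182). Both bearings lie flat, one per bay, and the bracket stands on its foot in its bin.

```bash
python3 - <<'E'
from h import *
i=cv2.imread("pics/w9.png");c=cam("wrist")
g=cv2.cvtColor(i,cv2.COLOR_BGR2GRAY);h=cv2.cvtColor(i,cv2.COLOR_BGR2HSV)
m=cv2.inRange(h,(0,0,0),(180,70,120));m[:140]=0;m[235:]=0;m[:,:230]=0;m[:,320:]=0
k=max(cv2.findContours(m,0,2)[0],key=cv2.contourArea);x=cv2.boundingRect(k);print("can bbox",x)
print("hex",ray("wrist",276,198,.088,c))
for z in(.073,.0):print(z,"sides",ray("wrist",x[0],190,z,c)[:2],ray("wrist",x[0]+x[2],190,z,c)[:2])
print("bottom edge of hidden-top rim",ray("wrist",276,x[1]+x[3],.073,c)[:2],"far base",ray("wrist",276,x[1],0.004,c)[:2])
for u,v in((205,240),(340,240),(202,132),(350,132)):print("carton rim",ray("wrist",u,v,.09,c)[:2].round(3))
print(need((.673,-.146,.063)))
E
```

```text
can bbox (248, 157, 51, 62)
hex [ 0.6738339 -0.1432042  0.088    ]
0.073 sides [ 0.67632913 -0.1184118 ] [ 0.67708761 -0.16334546]
0.0 sides [ 0.65671858 -0.11138239] [ 0.657691   -0.16898977]
bottom edge of hidden-top rim [ 0.64949162 -0.14350017] far base [ 0.69501049 -0.14245742]
carton rim [ 0.635 -0.082]
carton rim [ 0.637 -0.2  ]
carton rim [ 0.727 -0.085]
carton rim [ 0.729 -0.2  ]
[  9.8   0.8 148.6]
```

Request:
step_arm([
  {"rx": 0,"ry": 0,"rz": 0,"dx": 10,"dy": -4.5,"dz": 40,"gripper": 0.5},
  {"rx": 0,"ry": 0,"rz": 0,"dx": 0,"dy": 0,"dz": 0,"gripper": 0.5},
  {"rx": 0,"ry": 0,"rz": 0,"dx": 0,"dy": 0,"dz": 40,"gripper": 0.5},
  {"rx": 0,"ry": 0,"rz": 0,"dx": 0,"dy": 0,"dz": 40,"gripper": 0.5},
  {"rx": 0,"ry": 0,"rz": 0,"dx": 0,"dy": 0,"dz": 29,"gripper": 0.5},
  {"rx": 0,"ry": 0,"rz": 0,"dx": 0,"dy": 0,"dz": 0,"gripper": 0.5},
  {"rx": 0,"ry": 0,"rz": 0,"dx": 0,"dy": 0,"dz": 0,"gripper": 0},
  {"rx": 0,"ry": 0,"rz": 0,"dx": 0,"dy": 0,"dz": 0,"gripper": -0.5},
  {"rx": 0,"ry": 0,"rz": 0,"dx": 0,"dy": 0,"dz": 0,"gripper": -1},
  {"rx": 0,"ry": 0,"rz": 0,"dx": 0,"dy": 0,"dz": 0,"gripper": -1},
], grip_force=50)

```text
clock: 21.9
tcp_pos: [0.6738, -0.1419, 0.0646]
orientation: [-3.141, -0.024, -0.002]
contact_force: [0.4, 1.0, 5.9]
grip_width: 0.0429
gripper_force: 50.5
```

Request:
step_arm([
  {"rx": 0,"ry": 0,"rz": 0,"dx": 0,"dy": 0,"dz": -30,"gripper": -1},
  {"rx": 0,"ry": 0,"rz": 0,"dx": 0,"dy": 0,"dz": -35,"gripper": -1},
  {"rx": 0,"ry": 0,"rz": 0,"dx": 0,"dy": 0,"dz": -35,"gripper": -1},
  {"rx": 0,"ry": 0,"rz": 0,"dx": 0,"dy": 0,"dz": -35,"gripper": -1},
  {"rx": 0,"ry": 0,"rz": -10,"dx": 0,"dy": 0,"dz": 0,"gripper": -1},
  {"rx": 0,"ry": 0,"rz": -10,"dx": 0,"dy": 0,"dz": 0,"gripper": -1},
  {"rx": 0,"ry": 0,"rz": -10,"dx": 0,"dy": 0,"dz": 0,"gripper": -1},
  {"rx": 0,"ry": 0,"rz": -10,"dx": 0,"dy": 0,"dz": 0,"gripper": -1},
  {"rx": 0,"ry": 0,"rz": 0,"dx": 0,"dy": 0,"dz": 0,"gripper": -1},
])

```text
clock: 23.02
tcp_pos: [0.6728, -0.1421, 0.1983]
orientation: [-2.944, -1.094, -0.0]
contact_force: [-1.0, -0.5, -1.2]
grip_width: 0.0431
gripper_force: 51.5
```

```bash
python3 - <<'E'
from h import *
st();print(need((.49,.38,.2)))
E
```

```text
t 23.025 tcp [ 0.6728 -0.1421  0.1983] yaw_y -49.2 tilt [-0.     0.001 -1.   ] w 0.0431 gf 51.5 F [-1.  -0.5 -1.2]
[ 202.6 -514.8   -1.2]
```

Request:
step_arm([
  {"rx": 0,"ry": 0,"rz": 0,"dx": 16,"dy": -40,"dz": 0,"gripper": -1},
  {"rx": 0,"ry": 0,"rz": 0,"dx": 16,"dy": -40,"dz": 0,"gripper": -1},
  {"rx": 0,"ry": 0,"rz": 0,"dx": 16,"dy": -40,"dz": 0,"gripper": -1},
  {"rx": 0,"ry": 0,"rz": 0,"dx": 16,"dy": -40,"dz": 0,"gripper": -1},
  {"rx": 0,"ry": 0,"rz": 0,"dx": 16,"dy": -40,"dz": 0,"gripper": -1},
  {"rx": 0,"ry": 0,"rz": 0,"dx": 16,"dy": -40,"dz": 0,"gripper": -1},
  {"rx": 0,"ry": 0,"rz": 0,"dx": 16,"dy": -40,"dz": 0,"gripper": -1},
  {"rx": 0,"ry": 0,"rz": 0,"dx": 16,"dy": -40,"dz": 0,"gripper": -1},
  {"rx": 0,"ry": 0,"rz": 0,"dx": 16,"dy": -40,"dz": 0,"gripper": -1},
  {"rx": 0,"ry": 0,"rz": 0,"dx": 16,"dy": -40,"dz": 0,"gripper": -1},
  {"rx": 0,"ry": 0,"rz": 0,"dx": 16,"dy": -40,"dz": 0,"gripper": -1},
  {"rx": 0,"ry": 0,"rz": 0,"dx": 16,"dy": -40,"dz": 0,"gripper": -1},
  {"rx": 0,"ry": 0,"rz": 0,"dx": 10,"dy": -35,"dz": 0,"gripper": -1},
  {"rx": 0,"ry": 0,"rz": 0,"dx": 0,"dy": 0,"dz": 0,"gripper": -1},
  {"rx": 0,"ry": 0,"rz": 0,"dx": 0,"dy": 0,"dz": 0,"gripper": -1},
])

```text
clock: 24.9
tcp_pos: [0.4891, 0.3786, 0.1982]
orientation: [2.945, 1.092, -0.0]
contact_force: [0.6, 0.1, -2.2]
grip_width: 0.0432
gripper_force: 51.7
```

```bash
python3 - <<'E'
from h import *
st();print(need((.49,.38,.066)));i,c=snap("wrist","w10.png")
# bin outline by blue mask vs expected corners
h=cv2.cvtColor(i,cv2.COLOR_BGR2HSV);m=cv2.inRange(h,(105,120,40),(125,255,255))
B=np.array([.49,.38]);a=-.078;R2=np.array([[np.cos(a),-np.sin(a)],[np.sin(a),np.cos(a)]])
print("exp rim",[(x,y,proj("wrist",[*(B+R2@[x,y]),.045],c).round().tolist()) for x in(-.053,.053) for y in(-.073,.073)])
print("exp ledge",[proj("wrist",[*(B+R2@[.103,y]),.02],c).round().tolist() for y in(-.073,.073)])
for k in cv2.findContours(m,0,2)[0]:
    if cv2.contourArea(k)>800:print(cv2.approxPolyDP(k,5,True).reshape(-1,2).tolist())
E
```

```text
t 24.9 tcp [0.4891 0.3786 0.1982] yaw_y -49.3 tilt [ 0.    -0.001 -1.   ] w 0.0432 gf 51.7 F [ 0.6  0.1 -2.2]
[  1.6  -0.5 132.2]
exp rim [(-0.053, -0.073, [291.0, 282.0]), (-0.053, 0.073, [182.0, 184.0]), (0.053, -0.073, [371.0, 214.0]), (0.053, 0.073, [262.0, 98.0])]
exp ledge [[403.0, 172.0], [302.0, 56.0]]
[[559, 177], [480, 234], [511, 303], [538, 328], [559, 318], [559, 286], [502, 253], [525, 220], [557, 231], [559, 240]]
[[300, 59], [181, 180], [243, 237], [254, 218], [283, 211], [308, 225], [318, 251], [364, 212], [356, 198], [391, 167], [382, 156], [369, 176], [348, 186], [295, 132], [294, 107], [313, 90], [329, 93]]
```

The bin outline matches the expected rim, (181,180) against (182,184) and (364,212) against (371,214). Lowering the filter.

Request:
step_arm([
  {"rx": 0,"ry": 0,"rz": 0,"dx": 0,"dy": -2,"dz": 40,"gripper": -1},
  {"rx": 0,"ry": 0,"rz": 0,"dx": 0,"dy": 0,"dz": 40,"gripper": -1},
  {"rx": 0,"ry": 0,"rz": 0,"dx": 0,"dy": 0,"dz": 30,"gripper": -1},
  {"rx": 0,"ry": 0,"rz": 0,"dx": 0,"dy": 0,"dz": 16,"gripper": -1},
  {"rx": 0,"ry": 0,"rz": 0,"dx": 0,"dy": 0,"dz": 7,"gripper": -1},
  {"rx": 0,"ry": 0,"rz": 0,"dx": 0,"dy": 0,"dz": 0,"gripper": -1},
  {"rx": 0,"ry": 0,"rz": 0,"dx": 0,"dy": 0,"dz": 0,"gripper": -1},
])

```text
clock: 25.82
tcp_pos: [0.4885, 0.3812, 0.0664]
orientation: [-2.943, -1.096, -0.003]
contact_force: [-0.2, -0.1, -1.7]
grip_width: 0.0432
gripper_force: 51.6
```

Request:
step_arm([
  {"rx": 0,"ry": 0,"rz": 0,"dx": 0,"dy": 0,"dz": 2.5,"gripper": -1},
  {"rx": 0,"ry": 0,"rz": 0,"dx": 0,"dy": 0,"dz": 0,"gripper": -1},
  {"rx": 0,"ry": 0,"rz": 0,"dx": 0,"dy": 0,"dz": 0,"gripper": 0.15},
  {"rx": 0,"ry": 0,"rz": 0,"dx": 0,"dy": 0,"dz": 0,"gripper": 0.3},
  {"rx": 0,"ry": 0,"rz": 0,"dx": 0,"dy": 0,"dz": 0,"gripper": 0.5},
  {"rx": 0,"ry": 0,"rz": 0,"dx": 0,"dy": 0,"dz": 0,"gripper": 0.5},
  {"rx": 0,"ry": 0,"rz": 0,"dx": 0,"dy": 0,"dz": -25,"gripper": 0.5},
  {"rx": 0,"ry": 0,"rz": 0,"dx": 0,"dy": 0,"dz": -40,"gripper": 0.5},
  {"rx": 0,"ry": 0,"rz": 0,"dx": 0,"dy": 0,"dz": -50,"gripper": 0.5},
  {"rx": 0,"ry": 0,"rz": 0,"dx": 40,"dy": 0,"dz": -30,"gripper": 0.5},
  {"rx": 0,"ry": 0,"rz": 0,"dx": 40,"dy": 0,"dz": 0,"gripper": 0.5},
  {"rx": 0,"ry": 0,"rz": 0,"dx": 40,"dy": 0,"dz": 0,"gripper": 0.5},
  {"rx": 0,"ry": 0,"rz": 0,"dx": 0,"dy": 0,"dz": 0,"gripper": 0.5},
])

```text
clock: 27.45
tcp_pos: [0.5796, 0.4608, 0.2069]
orientation: [2.943, 1.098, 0.001]
contact_force: [0.7, -0.5, 0.0]
grip_width: 0.0638
gripper_force: 0.0
```

```bash
python3 - <<'E'
from h import *
st();snap("scene","s2.png")
i=cv2.imread("pics/s2.png")[150:300,40:560]
j=snap("top","t2.png")[0][120:290,50:520]
cv2.imwrite("pics/fin.png",np.vstack([cv2.resize(i,(790,228)),cv2.resize(j,(790,286))]))
E
```

```text
t 27.45 tcp [0.5796 0.4608 0.2069] yaw_y -49.1 tilt [ 0.001 -0.    -1.   ] w 0.0638 gf 0.0 F [ 0.7 -0.5  0. ]
```

View pics/fin.png

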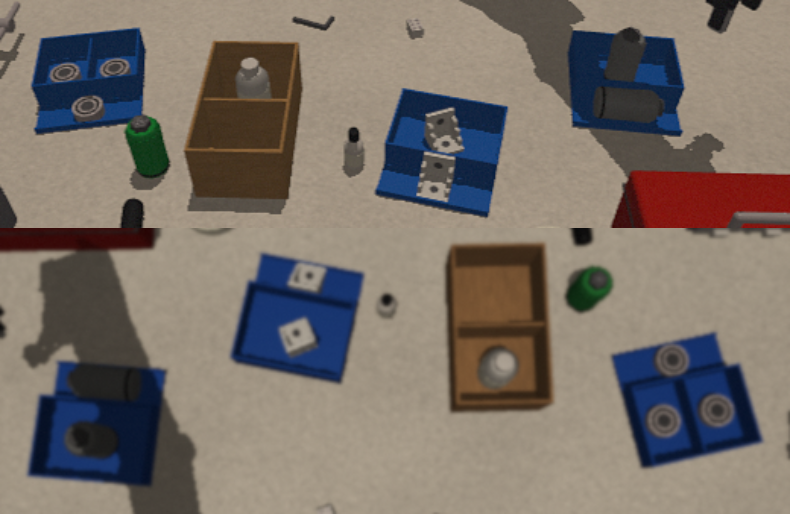

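The final picture shows everything in place and the gripper clear:
- **Bearings:** flat, one in each bay, at (664,420) and (717,410).
- **Bracket:** on its foot at (297,337).
- **Filter:** upright in its bin at (90,440), with the carton's far cell empty.
- **Spray can:** still standing in its cell at (497,366).

```bash
python3 -c "
from bench import r
print(r.hand_in())"
```

```text
the job is handed in; nothing more can be done
None
```

I handed the job in at about 27.5 s of the 112 s allowed; the judge's result was not shown, but the final picture had both bearings, the bracket and the filter in their bins, the spray can still in its cell and the gripper clear.

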